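# Set the loading slide of a bench jig to its mid stop and clamp it

## Robot

A 6-joint arm with a two-finger parallel gripper is mounted at the origin on the work surface. World frame = base frame: x ahead of the robot, y to its left, z up, the work surface at z = 0. Lengths are in mm, angles in rad, forces in N, time in s.
With the tool pointing down it reaches from about 275 to 975 mm from the base axis. Payload 8.4 kg.
Tool frame: the origin (TCP) lies at the very end of the fingers, on their centre line; the grasp point (between the pads) lies 19 mm behind it; z points along the fingers, y is the direction in which the jaws open and shut (so a half turn about z gives the same grasp; the last joint's range is limited). The gripper opens to 92 mm and grips with 3 to 60 N. Pads are 20 mm wide; open, the fingers measure 128 mm over their backs; the gripper's body (75 mm by 189 mm) begins 69 mm behind the grasp point.
Start: joints at [1.227, 0.353, 1.633, -0, 1.155, -0.002], TCP at [209.488, 588.848, 214.583] pointing down, gripper open.
Joint ranges: [-2.63, 2.63], [-0.92, 2.1], [0.06, 2.66], [-1.3, 4.44], [0, 2.69], [-3.02, 3.02]. Speed limits (rad/s): [2.22, 2.22, 2.79, 3.14, 3.14, 3.14].

## Interface

Orientations are given as a unit quaternion [w, x, y, z].
In Python, from cell import env gives the robot as it stands. The module is installed in compiled form; this text tells all that it offers.
- The arm moves only by the shell command python3 -m inch 'ROWS' [FORCE]. ROWS is JSON, a list that holds one entry, the list of rows, each a list of 7 numbers: the shift along the tool's x, y, z in cm, then the turn, a rotation vector about the tool's x, y, z in degrees, then the closure in counts, from 0 (fully open) to 255 (shut). A call has 1 to 10 rows; each row is the pose to reach, as a shift and turn from the pose commanded when the call began, along the tool's axes at that moment; what a row does not reach only later rows make up. A row lasts 1/12 s, in which the tool goes at most 41.7 mm and 7.16 degrees, less where a joint would pass 70% of its speed; a pose out of reach is approached as far as the arm can. A call with a gripper value outside its range is refused whole. The fingers move at their own pace and stop on an object; FORCE is the grip in N (left out, the last holds). Time passes only in rows, so rows that repeat a pose let the fingers close. It gives the time, the measured TCP pose, the force and the opening at its end, in the units of the state.
- env.state(): the state, without advancing time (a new reading comes with each control period).
- env.read_camera(name): name is "scene" or "top" or "wrist"; returns a dict with "image" (420x560x3 uint8, red, green, blue), "mtx" (3x3 intrinsics, pixels), "R" (3x3) and "t" (3): a world point X has camera coordinates R X + t. Camera axes: x right, y down, z forward; pixel columns grow to the right and rows downward; lengths in mm; the calibration is good to about 2 mm. A picture is of the moment at which its call begins. There is no depth.
- env.sign_off(): hands the job in, once; it reports no verdict.
The state is a dict: "clock": time; "joints": joint angles; "qd": joint speeds; "joint_torque": joint torques, N m; "tcp_pos": TCP position; "eef_rot": TCP orientation; "force": force on the tool from outside, world axes, zero at the start; "wrist_torque": the same for the moment, N m; "gripper_width": finger opening in mm.
Only numpy, scipy, OpenCV 4.12 (cv2) and the standard library are available. Lean on these libraries where they do the work, as an engineer would, in place of code of your own. Each camera call takes 0.05 s, during which the arm holds its last target. There are 200 camera calls.

## Task

On the jig with the orange push plate, push the sprung slide away until the brass stop pin pops up behind it, then let go so that it springs back and latches against the pin at mid position. Then push the clamp lever's black knob round until the lever is fully over against its stop. Only push with the fingers: the brass blank stays in its nest, and the blue jig and the other things on the bench are left as they are.

Things in the scene. Friction and masses are not known exactly. Their poses are not given: they have to be found in the camera images.
- amber: Jig with the ORANGE push plate (the one to work on), fixed to the bench. Dark steel base plate 210 x 135 x 14 mm with two steel rails (tops 34 mm above the bench) along its x. Origin: on the bench under the slide's centre line; the base reaches from x -100 to +110 and y -50 to +85 mm. Its +x is the way the slide is pushed (roughly away from the robot, turned up to 0.3 rad), z up.
- amber_slide (a joint): Travel of the orange jig's aluminium slide along the jig's +x, m. 0 = home (start), 0.070 = end stop. A spring drives it home: 6 N at 0, 8.4 N at 0.040, 10 N at 0.070, with a damper of 35 N per m/s. Beyond 0.041 the stop pin pops up behind the slide; when let go it then returns only to 0.040 (mid position) and rests against the pin. Let go before that, it goes home.
- amber_plate (a point): Top middle of the near face (the face to push, facing the jig's -x) of the orange push plate: upright, 44 mm wide, 10 mm thick, standing on the rear end of the slide from 35 to 80 mm above the bench. Moves with the slide; at home it lies at jig (-90, 0, 80) mm. Nothing but the pin (never higher than 28 mm) stands behind it between the rails.
- amber_pin (a joint): Height of the brass stop pin (10 mm thick, at jig x -55, y 0 mm), m. 0 = held down beneath the slide, 0.013 = fully up (top 28 mm above the bench).
- amber_blank: Loose brass blank, 30 x 24 x 22 mm, 0.1 kg or so, lying in the 8 mm deep nest on the orange jig's slide; rides along and stays there. Origin: centre of its underside, 35 mm above the bench.
- amber_lever (a joint): Angle of the orange jig's clamp lever, rad, turning clockwise seen from above. 0 = open, its arm pointing along the jig's +y; 1.5 = stop, arm pointing along the jig's +x (clamp nose over the slide). Starts at 0 to 0.3; stiff, stays where left; about 2 N at the knob.
- amber_knob (a point): Top centre of the upright black knob (18 mm diameter, from 38 to 80 mm above the bench) at the end of the orange jig's clamp lever, 70 mm from its pivot. The steel arm below it is 12 mm wide, from 38 to 46 mm above the bench.
- amber_pivot (a point): Pivot axis of that lever, 48 mm above the bench, at jig (-20, 62) mm.
- blue: The other jig, with the BLUE push plate, otherwise the same in shape and size. To be left alone.
- blue_slide (a joint): Travel of the blue jig's slide, m, 0 = home.
- blue_knob (a point): Top centre of the knob on the blue jig's clamp lever, 80 mm above the bench.
- blue_blank: Loose brass blank in the blue jig's nest, as on the other.
- mallet: Mallet lying on the bench, white plastic head 38 mm, wooden handle along its x, 0.26 m long. Origin: under the handle. Leave alone.
- driver: Screwdriver lying on the bench, 0.2 m long, dark wooden handle. Leave alone.
- file: File lying on the bench, 0.28 m long, pale wooden handle. Leave alone.
- pin_cup: Small steel cup, 48 mm wide, 35 mm high, on the robot's side of the jigs. Leave alone.
- punch: Brass punch standing upright, 26 mm wide, 55 mm high, beyond the jigs. Leave alone.
- oil: Yellow oil bottle, 50 mm wide, 110 mm high. Leave alone.
Mind the look-alikes: they are no part of the job. Leave any green or grey look-alike of the amber_blank alone.

How it is judged (in metres and radians):
On the way, in this order (a step that is already met when the one before it is completed fails the run):
1. the orange jig's slide is pushed past the stop pin, which pops up behind it (value of joint amber_slide above 0.043 m and value of joint amber_pin above 0.009 m), for 0.05 s.
2. the slide, let go, has come back to rest against the pin, with the lever not yet swung (value of joint amber_slide between 0.036 and 0.0425 m and value of joint amber_pin above 0.009 m and contact force between the fingers and amber_slide below 0.2 N and value of joint amber_lever below 0.8 rad), for 0.2 s.
3. the clamp lever is pushed over (value of joint amber_lever above 1.35 rad), for 0.1 s.
At the end, for the whole second after the job is handed in: The orange jig's slide rests latched at mid position (0.036 to 0.0425 m) with the stop pin up (above 0.009 m), its clamp lever is over (beyond 1.35 of 1.5 rad) and still, its blank lies flat in the nest; the blue jig's slide is home (below 0.004 m) and its lever knob within 15 mm of where it was (value of joint amber_slide between 0.036 and 0.0425 m and value of joint amber_pin above 0.009 m and value of joint amber_lever above 1.35 rad and velocity of joint amber_slide between -0.005 and 0.005 m/s and velocity of joint amber_lever between -0.05 and 0.05 rad/s and x of amber_blank in the frame of amber between -0.005 and 0.01 m and z of amber_blank in the frame of amber between 0.031 and 0.039 m and angle between amber_blank's own z axis and vertical below 0.15 rad and value of joint blue_slide below 0.004 m and distance of blue_knob from where it was at the start of the episode below 0.015 m); the robot touches nothing.
It fails at once if a blank is lifted or knocked out of its nest (z of amber_blank in the frame of amber above 0.041 m or z of blue_blank in the frame of blue above 0.041 m).
It fails at once if the blue jig's slide or lever is moved (value of joint blue_slide above 0.01 m or distance of blue_knob from where it was at the start of the episode above 0.015 m).
It fails at once if a bystander is moved more than 20 mm (distance of any of mallet, driver, file, pin_cup, punch, oil from where it was at the start of the episode above 0.02 m).
It also fails if it takes over 42 s, if anything falls off the work surface, if the arm or the gripper's body presses on something with over 40 N, if the wrist force passes 120 N, or if a joint passes its speed limit or range.

## Working session

There is one attempt and no reset: what is moved stays moved. The work goes in short steps, Python scripts to look and compute and a shell command to move; the robot and the scene stay as the last step left them, time stands still between calls to the robot, and variables do not carry over. Pictures are saved under pics/ and viewed, about 8 in all and at most 12, crops included, and the job is handed in when it is done.

```bash
mkdir -p pics; ls
cat > h.py <<'E'
from cell import env
import numpy as np, cv2, json
from scipy.spatial.transform import Rotation as Ro
def snap(cam,name):
    d=env.read_camera(cam); cv2.imwrite(f'pics/{name}.png',d['image'][...,::-1])
    np.savez(f'pics/{name}.npz',mtx=d['mtx'],R=d['R'],t=d['t']); return d
def px2w(name,u,v,z):
    d=np.load(f'pics/{name}.npz'); R=d['R'];t=d['t']
    r=R.T@np.linalg.solve(d['mtx'],[u,v,1.]); c=-R.T@t
    return c+r*(z-c[2])/r[2]
def w2px(name,X):
    d=np.load(f'pics/{name}.npz'); p=d['mtx']@(d['R']@np.array(X,float)+d['t']); return p[:2]/p[2]
E
python3 - <<'E'
from h import *
snap('top','top0'); snap('scene','scene0')
a=cv2.imread('pics/top0.png')
s=env.state(); print(s)
E
```

```text
pics
{'clock': 0.1, 'joints': array([ 1.22655921e+00,  3.53585567e-01,  1.63404726e+00,  8.18172089e-06,
        1.15521179e+00, -2.39467638e-03]), 'qd': array([ 1.55543256e-03, -1.29329932e-03, -1.38116571e-03,  8.07108559e-04,
        9.19733967e-05,  4.68758507e-04]), 'joint_torque': array([-4.70425257e-04, -5.94904375e+01, -3.34924507e+01,  6.98117609e-02,
        1.84820493e-02, -3.97277518e-07]), 'tcp_pos': array([209.35871666, 588.41943708, 213.93995162]), 'eef_rot': array([-1.11636080e-04,  1.70091815e-01,  9.85428020e-01, -6.15959845e-04]), 'force': array([-0.58216765,  0.43446999,  0.60387857]), 'wrist_torque': array([-0.06147172,  0.00026009, -0.01127855]), 'gripper_width': 91.97065795400022}
```

View pics/top0.png

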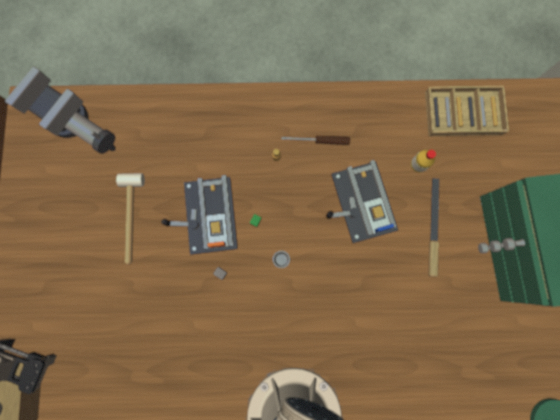

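View pics/scene0.png

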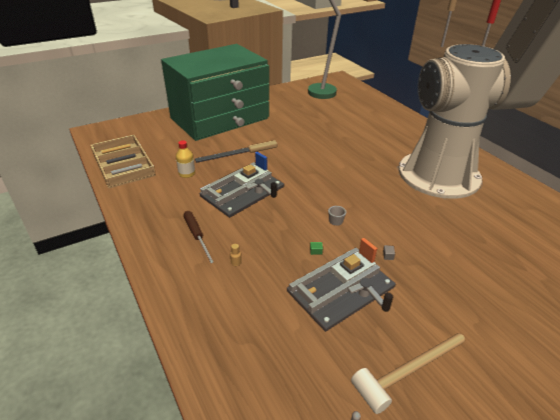

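Candidates in the top view: the orange plate is at (216,244) on the left jig, the blue plate at (384,229) on the right jig. Knobs are at (166,223) on the orange jig and (330,215) on the blue. The look-alike cubes are green (255,221) and grey (220,273). I choose the left jig and will check it in a close crop.

Run:
```python
from h import *
a=cv2.imread('pics/top0.png')[165:290,150:270]
b=cv2.imread('pics/scene0.png')[230:335,280:405]
a=cv2.resize(a,(580,600),interpolation=cv2.INTER_CUBIC)
cv2.imwrite('pics/c1.png',a)
print(a.shape, 580/120,600/125)
print(w2px('top0',[0,0,0]),w2px('top0',[209,588,214]))
for n,p,z in[('plate',(216,243),80),('knob',(166,223),80),('c1',(186,180),14),('c2',(231,177),14),('c3',(237,248),14),('c4',(191,254),14),('cup',(281,260),35),('grey',(220,273),10)]: print(n,px2w('top0',*p,z).round(1))
print(px2w('scene0',369,243,80).round(1),px2w('scene0',388,295,80).round(1))
```

```text
(600, 580, 3) 4.833333333333333 4.8
[293.615583   415.56738125] [ 31.60820319 349.60364145]
plate [453.1 199.1  80. ]
knob [508.2 333.3  80. ]
c1 [640.9 298.1  14. ]
c2 [647.9 168.6  14. ]
c3 [443.8 150.5  14. ]
c4 [428.8 278.9  14. ]
cup [408.1  27.9  35. ]
grey [375.5 197.9  10. ]
[452.9 202.7  80. ] [515.5 340.   80. ]
```

View pics/c1.png

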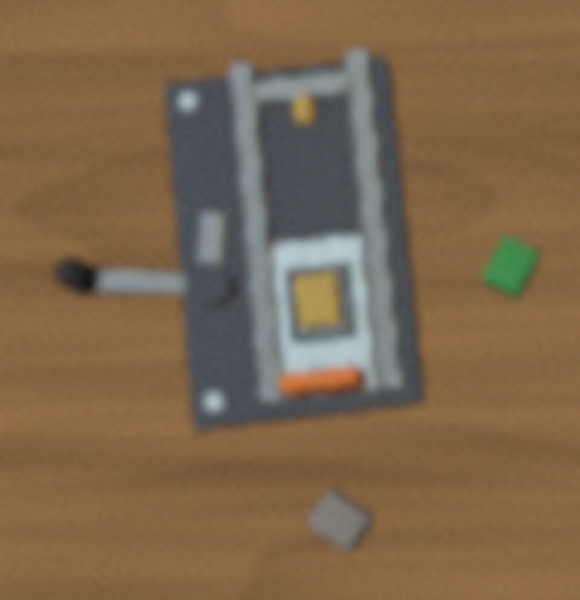

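Crop c1 confirms the choice: the orange plate is at crop (320,381), the black knob at (73,275) with its arm pointing left (jig +y), and the blank is in its nest. Next I fit the jig pose and work out the first shift.

```bash
cat >> h.py <<'E'
def tool():
    s=env.state(); q=s['eef_rot']; return np.array(s['tcp_pos']),Ro.from_quat([q[1],q[2],q[3],q[0]])
def need(target,xdir_deg):
    """shift (cm, tool axes) and z turn (deg, tool) so TCP->target, -x tool along xdir_deg in world, pointing down"""
    p,R=tool(); sh=R.inv().apply(np.array(target)-p)/10
    a=np.radians(xdir_deg); x=-np.array([np.cos(a),np.sin(a),0]); z=np.array([0,0,-1.]); y=np.cross(z,x)
    T=Ro.from_matrix(np.c_[x,y,z]); rv=np.degrees((R.inv()*T).as_rotvec()); print('shift cm',sh.round(2),'turn',rv.round(2))
E
python3 - <<'E'
from h import *
from scipy.optimize import least_squares
cr=[(168,85),(387,60),(421,400),(197,428)]
px=[(150+(u+.5)*120/580-.5,165+(v+.5)*125/600-.5) for u,v in cr]
W=np.array([px2w('top0',*p,14)[:2] for p in px]); J=np.array([(110,85),(110,-50),(-100,-50),(-100,85)],float)
def T(q,j): c,s=np.cos(q[2]),np.sin(q[2]); return np.array(j)@np.array([[c,s],[-s,c]])+q[:2]
r=least_squares(lambda q:(T(q,J)-W).ravel(),[540,200,.09]); q=r.x; print(q,np.degrees(q[2]),(T(q,J)-W).round(1))
P=lambda u,v,z:px2w('top0',150+(u+.5)*120/580-.5,165+(v+.5)*125/600-.5,z)
def inv(w): c,s=np.cos(q[2]),np.sin(q[2]); return (np.array(w)[:2]-q[:2])@np.array([[c,-s],[s,c]])
print('plate near edge',inv(P(321,389,80)),'knob',inv(P(72,273,80)),inv(px2w('scene0',388,295,80)),inv(px2w('scene0',369,243,80)))
np.save('jig.npy',q)
w=T(q,[-150,0]);print(w); need([*w,160],np.degrees(q[2]))
E
```

```text
[5.35680570e+02 2.08839506e+02 1.05917353e-01] 6.06861727676329 [[ 2.   2.4]
 [ 2.7 -1.7]
 [-2.5 -2.8]
 [-2.2  2.1]]
plate near edge [-90.11754451  -0.33551899] knob [ -9.59672474 130.38718776] [ -6.16196809 132.52248462] [-83.01431908   2.62624083]
[386.52117057 192.98159248]
shift cm [-29.95 -31.31   5.43] turn [-7.000e-02 -2.000e-02 -2.565e+01]
```

```bash
python3 -m inch '[[[-3,-3.1,0,0,0,-2.6,255],[-6,-6.2,0,0,0,-5.2,255],[-9,-9.3,0,0,0,-8,255],[-12,-12.4,0.5,0,0,-10.5,255],[-15,-15.6,1,0,0,-13,255],[-18,-18.7,2,0,0,-15.5,255],[-21,-21.8,3,0,0,-18,255],[-24,-25,4,0,0,-20.5,255],[-27,-28.1,5,0,0,-23,255],[-29.9,-31.3,5.4,0,0,-25.6,255]]]' 20
python3 - <<'E'
from h import *
snap('wrist','w1'); q=np.load('jig.npy'); c,s=np.cos(q[2]),np.sin(q[2])
need([q[0]-150*c,q[1]-150*s,160],np.degrees(q[2])); print(tool()[0])
E
```

```text
clock: 0.93
tcp_pos: [377.9, 211.2, 162.7]
eef_rot: [-0.0, -0.054, 0.999, -0.0]
force: [0.6, 0.4, -0.5]
gripper_width: 27.3
shift cm [-0.57 -1.3   0.18] turn [-0.22 -0.09  0.27]
[379.39964706 205.23106795 161.79345068]
```

View pics/w1.png

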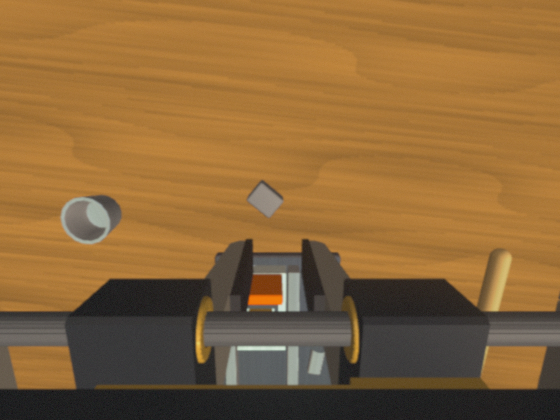

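The wrist view shows the orange plate between the fingers: its top centre is about (266,289), the grey cube is at (265,198) and the cup at (90,218), both clear of the push path.

Run:
```python
from h import *
q=np.load('jig.npy'); c,s=np.cos(q[2]),np.sin(q[2])
for p in [(266,290),(249,290),(283,290),(266,278)]:
  w=px2w('w1',*p,80); d=w[:2]-q[:2]; print(p,w.round(1),(d@np.array([[c,-s],[s,c]])).round(1))
p,_=tool(); d=p[:2]-q[:2]; print('tcp jig',(d@np.array([[c,-s],[s,c]])).round(1)); print(env.state()['gripper_width'])
g=px2w('w1',265,198,20);d=g[:2]-q[:2];print('grey',(d@np.array([[c,-s],[s,c]])))
```

```text
(266, 290) [444.2 208.2  80. ] [-91.1   9. ]
(249, 290) [445.8 193.5  80. ] [-91.   -5.8]
(283, 290) [442.6 222.8  80. ] [-91.1  23.8]
(266, 278) [432.9 207.   80. ] [-102.4    9.1]
tcp jig [-155.8   12.9]
23.53786930501013
grey [-160.07514116    6.37202117]
```

Run:
```python
from h import *
q=np.load('jig.npy'); c,s=np.cos(q[2]),np.sin(q[2])
need([q[0]-118*c,q[1]-118*s,57],np.degrees(q[2]))
```

```text
shift cm [-3.79 -1.27 10.48] turn [-0.22 -0.09  0.27]
```

```bash
python3 -m inch '[[[0,0,0,0,0,0,255],[-1,0,2,0,0,0,255],[-2,0,5,0,0,0,255],[-3,0,8,0,0,0,255],[-3,0,8,0,0,0,255],[-3,0,8,0,0,0,255],[-3,0,8,0,0,0,255]]]'
python3 - <<'E'
from h import *
q=np.load('jig.npy'); c,s=np.cos(q[2]),np.sin(q[2])
need([q[0]-118*c,q[1]-118*s,57],np.degrees(q[2]))
E
```

```text
clock: 1.57
tcp_pos: [407.5, 217.0, 84.3]
eef_rot: [-0.0, -0.053, 0.999, 0.0]
force: [-0.4, 0.3, -0.6]
gripper_width: 0.3
shift cm [-0.86 -2.17  2.73] turn [ 0.01 -0.01 -0.02]
```

```bash
python3 -m inch '[[[0,-1.1,0,0,0,0,255],[0,-2.2,0,0,0,0,255],[0,-2.2,1.4,0,0,0,255],[-0.9,-2.2,2.7,0,0,0,255],[-0.9,-2.2,2.7,0,0,0,255],[-0.9,-2.2,2.7,0,0,0,255]]]'
python3 - <<'E'
from h import *
q=np.load('jig.npy'); c,s=np.cos(q[2]),np.sin(q[2])
need([q[0]-118*c,q[1]-118*s,57],np.degrees(q[2])); need([q[0]-48*c,q[1]-48*s,57],np.degrees(q[2]))
d=snap('scene','s1'); cv2.imwrite('pics/s1c.png',cv2.resize(d['image'][200:340,270:450,::-1],(720,560),interpolation=cv2.INTER_CUBIC))
E
```

```text
clock: 2.07
tcp_pos: [419.1, 194.7, 57.1]
eef_rot: [0.0, -0.052, 0.999, -0.0]
force: [0.6, -0.9, -0.4]
gripper_width: 0.4
shift cm [0.06 0.17 0.01] turn [-0.    0.01 -0.09]
shift cm [-6.94  0.19  0.01] turn [-0.    0.01 -0.09]
```

View pics/s1c.png

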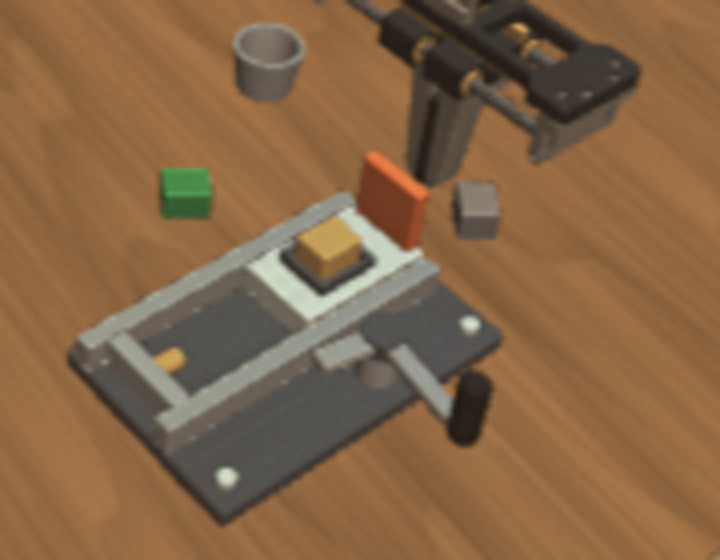

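The fingers (crop 440,170) stand closed right behind the orange plate (390,200), with a small gap and clear of the grey cube. Pushing now.

```bash
python3 -m inch '[[[-0.7,0.2,0,0,0,0,255],[-1.5,0.2,0,0,0,0,255],[-2.3,0.2,0,0,0,0,255],[-3.1,0.2,0,0,0,0,255],[-3.9,0.2,0,0,0,0,255],[-4.7,0.2,0,0,0,0,255],[-5.5,0.2,0,0,0,0,255],[-6.3,0.2,0,0,0,0,255],[-7.1,0.2,0,0,0,0,255],[-7.1,0.2,0,0,0,0,255]]]'
python3 -m inch '[[[0,0,0,0,0,0,255],[0,0,0,0,0,0,255]]]'
python3 - <<'E'
from h import *
q=np.load('jig.npy'); c,s=np.cos(q[2]),np.sin(q[2])
need([q[0]-48*c,q[1]-48*s,57],np.degrees(q[2])); print(env.state()['force'])
d=snap('scene','s2'); cv2.imwrite('pics/s2c.png',cv2.resize(d['image'][200:340,270:450,::-1],(720,560),interpolation=cv2.INTER_CUBIC))
E
```

```text
clock: 2.95
tcp_pos: [489.1, 204.7, 56.4]
eef_rot: [-0.002, -0.052, 0.999, -0.0]
force: [-7.8, 0.4, 4.7]
gripper_width: 0.5
clock: 3.12
tcp_pos: [487.9, 204.6, 56.3]
eef_rot: [-0.002, -0.052, 0.999, -0.0]
force: [-8.2, 0.2, 6.1]
gripper_width: 0.4
shift cm [ 0.   -0.09 -0.07] turn [-0.02 -0.25 -0.06]
[-8.18981321  0.17642465  6.0634356 ]
```

View pics/s2c.png

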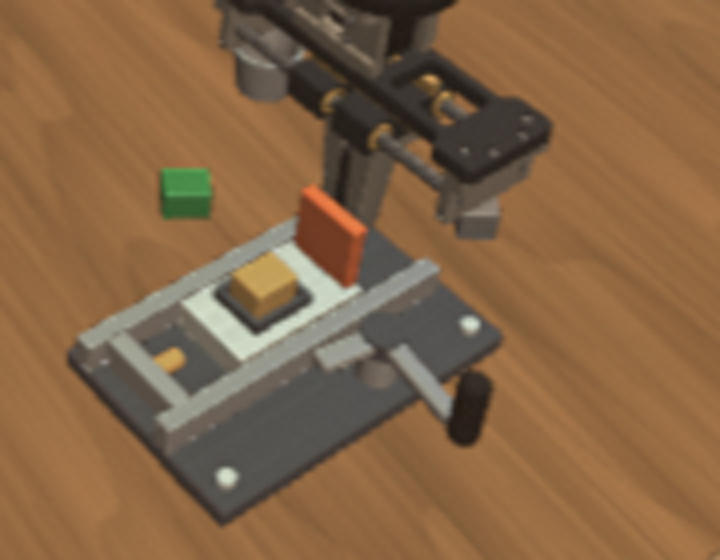

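The slide has moved in (plate now at crop (330,235), blank still in its nest). I measure its travel before letting go.

Run:
```python
from h import *
f=lambda u,v,z:px2w('s1',270+u/4,200+v/4,z)
print(np.linalg.norm(f(427,197,80)-f(365,232,80)),np.linalg.norm(f(332,218,57)-f(266,255,57)),np.linalg.norm(f(247,266,35)-f(182,300,35)))
```

```text
47.64657165302195 50.117705337575416 46.73483192147465
```

```bash
python3 -m inch '[[[-0.6,0,0,0,0,0,255],[-0.6,0,0,0,0,0,255],[-0.6,0,0,0,0,0,255],[0.2,0,0,0,0,0,255],[1,0,0,0,0,0,255],[2,0,0,0,0,0,255],[3,0,0,0,0,0,255],[4,0,0,0,0,0,255],[4,0,0,0,0,0,255],[4,0,0,0,0,0,255]]]'
python3 - <<'E'
from h import *
q=np.load('jig.npy'); print(env.state()['force'])
d=snap('scene','s3'); cv2.imwrite('pics/s3c.png',cv2.resize(d['image'][200:340,270:450,::-1],(720,560),interpolation=cv2.INTER_CUBIC))
E
```

```text
clock: 4.0
tcp_pos: [449.5, 200.7, 56.7]
eef_rot: [0.0, -0.053, 0.999, 0.0]
force: [0.1, 0.4, -0.2]
gripper_width: 0.3
[ 0.13913552  0.4164875  -0.24323638]
```

View pics/s3c.png

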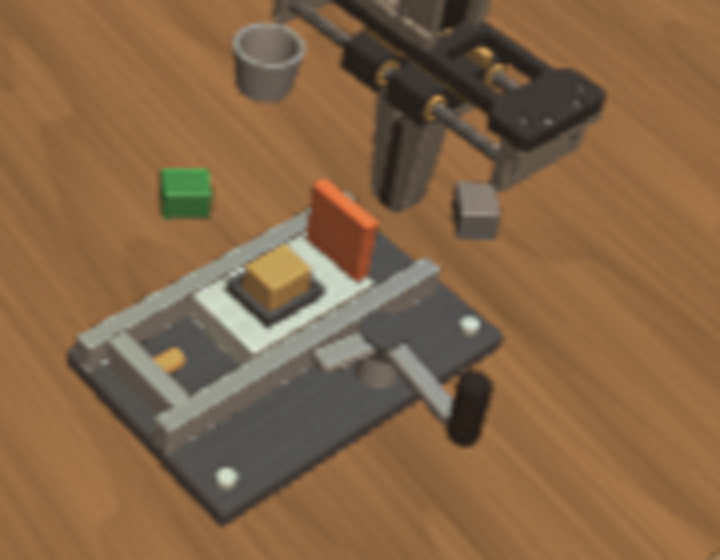

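The slide rests latched at mid: the plate at crop (343,230) has come back only partway, the blank is in its nest, and the contact force is about 0. Next I move to behind the knob.

Run:
```python
from h import *
q=np.load('jig.npy'); c,s=np.cos(q[2]),np.sin(q[2])
f=lambda u,v,z:px2w('s1',270+u/4,200+v/4,z)
print(np.linalg.norm(f(427,197,80)-f(376,224,80)),np.linalg.norm(f(332,218,57)-f(278,248,57)),np.linalg.norm(f(247,266,35)-f(196,294,35)))
k=f(476,380,80)[:2]-q[:2]; print('knob',k@np.array([[c,-s],[s,c]]))
j=np.array([-8-30,131+30]); need([*(q[:2]+[c*j[0]-s*j[1],s*j[0]+c*j[1]]),130],np.degrees(q[2])-45)
```

```text
38.39487804749204 41.04489343241107 37.467097733313445
knob [ -7.79895673 133.67665378]
shift cm [-4.8  15.99 -7.32] turn [4.000e-02 5.000e-02 4.497e+01]
```

```bash
python3 -m inch '[[[0,0,-2.5,0,0,0,255],[0,0,-5,0,0,0,255],[0,2,-7.3,0,0,6,255],[-1,5,-7.3,0,0,12,255],[-2,7,-7.3,0,0,18,255],[-3,9,-7.3,0,0,24,255],[-4,11,-7.3,0,0,30,255],[-4.8,13,-7.3,0,0,36,255],[-4.8,15,-7.3,0,0,42,255],[-4.8,16,-7.3,0,0,45,255]]]'
python3 -m inch '[[[0,0,0,0,0,0,255],[0,0,0,0,0,0,255]]]'
python3 - <<'E'
from h import *
q=np.load('jig.npy'); c,s=np.cos(q[2]),np.sin(q[2])
j=np.array([-8-30,131+30]); need([*(q[:2]+[c*j[0]-s*j[1],s*j[0]+c*j[1]]),58],np.degrees(q[2])-45)
E
```

```text
clock: 4.88
tcp_pos: [481.6, 367.3, 129.5]
eef_rot: [0.0, 0.336, 0.942, 0.001]
force: [0.2, -0.0, -0.3]
gripper_width: 0.5
clock: 5.05
tcp_pos: [480.8, 365.0, 129.2]
eef_rot: [0.0, 0.332, 0.943, -0.0]
force: [-1.0, -0.1, -0.1]
gripper_width: 0.2
shift cm [-0.01 -0.    7.12] turn [-0.    0.01  0.12]
```

```bash
python3 -m inch '[[[0,0,2.4,0,0,0,255],[0,0,4.8,0,0,0,255],[0,0,7.1,0,0,0,255],[0,0,7.1,0,0,0,255],[-0.6,0,7.1,0,0,0,255],[-1.2,0,7.1,0,0,0,255],[-1.2,0,7.1,0,0,0,255],[-1.2,0,7.1,0,0,0,255]]]'
python3 - <<'E'
from h import *
d=snap('scene','s4'); cv2.imwrite('pics/s4c.png',cv2.resize(d['image'][200:340,270:450,::-1],(720,560),interpolation=cv2.INTER_CUBIC))
x=lambda t:49.5*(np.cos(t)-np.sin(t)); y=lambda t:49.5*(np.cos(t)+np.sin(t))
for t in np.arange(.16,1.66,.1): print(t.round(2),((x(t)-x(.16))/10-1.1).round(2),((y(t)-y(.16))/10).round(2))
E
```

```text
clock: 5.72
tcp_pos: [491.4, 357.3, 60.0]
eef_rot: [0.001, 0.334, 0.943, 0.001]
force: [-0.3, 0.6, -0.3]
gripper_width: 0.4
0.16 -1.1 0.0
0.26 -1.69 0.38
0.36 -2.31 0.7
0.46 -2.96 0.96
0.56 -3.63 1.15
0.66 -4.32 1.27
0.76 -5.02 1.32
0.86 -5.72 1.31
0.96 -6.41 1.22
1.06 -7.1 1.06
1.16 -7.76 0.84
1.26 -8.4 0.55
1.36 -9.0 0.2
1.46 -9.57 -0.21
1.56 -10.09 -0.67
```

View pics/s4c.png

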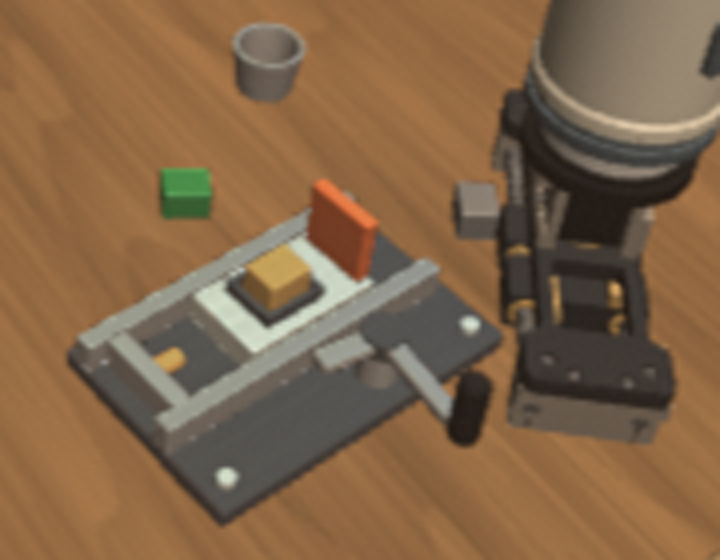

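The gripper is behind the knob (crop 470,385) with a gap, and the slide is still latched. Sweeping the translated arc now.

```bash
python3 -m inch '[[[-0.6,0,0,0,0,0,255],[-1.1,0,0,0,0,0,255],[-1.7,0.4,0,0,0,0,255],[-2.3,0.7,0,0,0,0,255],[-3,1,0,0,0,0,255],[-3.6,1.1,0,0,0,0,255],[-4.3,1.3,0,0,0,0,255],[-5,1.3,0,0,0,0,255],[-5.7,1.3,0,0,0,0,255],[-6.4,1.2,0,0,0,0,255]]]'
python3 - <<'E'
from h import *
d=snap('scene','s5'); cv2.imwrite('pics/s5c.png',cv2.resize(d['image'][200:340,270:450,::-1],(720,560),interpolation=cv2.INTER_CUBIC))
E
```

```text
clock: 6.6
tcp_pos: [547.8, 325.9, 58.4]
eef_rot: [-0.0, 0.334, 0.943, 0.0]
force: [-0.8, 3.5, 0.2]
gripper_width: 0.4
```

View pics/s5c.png

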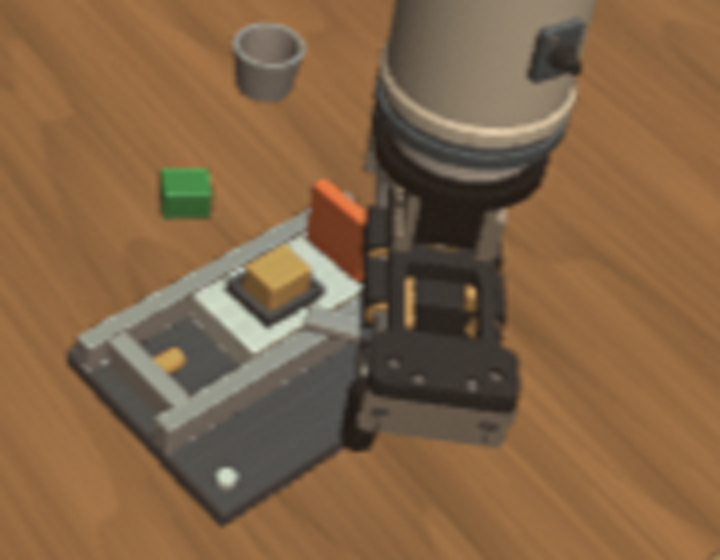

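Lever is swinging as planned: the knob is at (355,425) and the nose is over the slide. Continuing to the stop.

```bash
python3 -m inch '[[[-0.7,-0.1,0,0,0,0,255],[-1.3,-0.4,0,0,0,0,255],[-2,-0.7,0,0,0,0,255],[-2.6,-1,0,0,0,0,255],[-3,-1.3,0,0,0,0,255],[-3.3,-1.5,0,0,0,0,255],[-3.5,-1.6,0,0,0,0,255],[-3.5,-1.6,0,0,0,0,255]]]'
python3 -m inch '[[[-0.2,-0.1,0,0,0,0,255],[-0.2,-0.1,0,0,0,0,255]]]'
```

```text
clock: 7.32
tcp_pos: [563.9, 292.1, 58.4]
eef_rot: [-0.001, 0.334, 0.943, 0.0]
force: [-2.6, 4.5, -0.5]
gripper_width: 0.3
clock: 7.48
tcp_pos: [564.1, 291.9, 58.4]
eef_rot: [-0.001, 0.334, 0.943, 0.001]
force: [-6.7, 13.5, 0.1]
gripper_width: 0.3
```

The force rose from 5 to 15 N with almost no motion, so the lever is on its stop. Backing off and rising.

```bash
python3 -m inch '[[[0.8,0.3,0,0,0,0,255],[2,0.8,0,0,0,0,255],[3.5,1,0,0,0,0,255],[4.5,1,-2,0,0,0,255],[6,1,-5,0,0,0,255],[8,1,-8,0,0,0,255],[11,1,-10,0,0,0,255],[14,1,-10,0,0,0,255],[17,1,-10,0,0,0,255],[17,1,-10,0,0,0,255]]]'
python3 -m inch '[[[0,0,0,0,0,0,255],[0,0,0,0,0,0,255],[0,0,0,0,0,0,255],[0,0,0,0,0,0,255]]]'
python3 - <<'E'
from h import *
d=snap('scene','s6'); a=cv2.resize(d['image'][200:340,270:450,::-1],(720,560),interpolation=cv2.INTER_CUBIC)
cv2.imwrite('pics/s6c.png',a); t=snap('top','t6'); b=cv2.imread('pics/top0.png')
cv2.imwrite('pics/f.png',np.hstack([cv2.resize(d['image'][150:350,180:460,::-1],(560,400),interpolation=cv2.INTER_CUBIC),cv2.resize(t['image'][165:290,150:240,::-1],(240,400),interpolation=cv2.INTER_CUBIC)]))
print(env.state()['force'])
E
```

```text
clock: 8.32
tcp_pos: [435.4, 407.4, 159.0]
eef_rot: [-0.001, 0.332, 0.943, 0.0]
force: [0.5, -0.3, -0.6]
gripper_width: 0.7
clock: 8.65
tcp_pos: [440.1, 403.9, 158.2]
eef_rot: [0.0, 0.334, 0.943, -0.0]
force: [0.5, 1.1, 1.2]
gripper_width: 0.0
[ 0.58108982 -0.48014843 -0.30293746]
```

View pics/f.png

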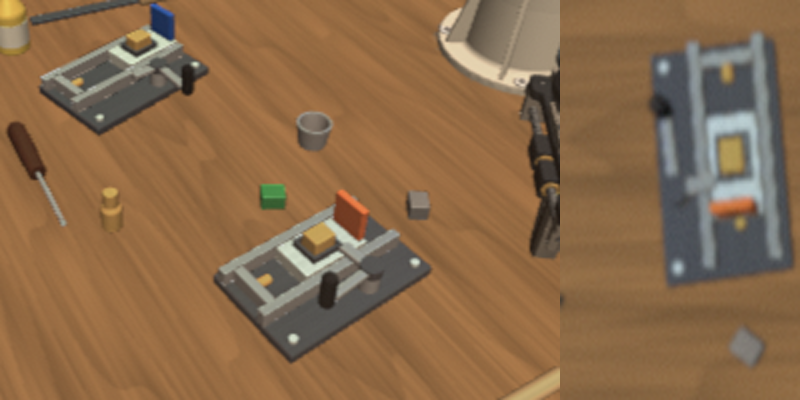

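Run:
```python
from h import *
q=np.load('jig.npy'); c,s=np.cos(q[2]),np.sin(q[2])
for w in (px2w('t6',150+(660-560)*90/240,165+103*125/400,80),px2w('s6',180+329/2,150+277/2,80)):
  k=(w[:2]-q[:2])@np.array([[c,-s],[s,c]]); print(k.round(1),np.arctan2(k[0]+20,k[1]-62))
```

```text
[48.9 63.9] 1.5428873998477688
[53.5 70. ] 1.462518587344629
```

Both views put the knob at or near the stop (1.54 and 1.46 rad, both above 1.35), the slide is latched, and the arm is clear. Handing in.

```bash
python3 -c "
from cell import env
print(env.sign_off(), env.state()['clock'])"
```

```text
the job is handed in; nothing more can be done
the job is handed in; nothing more can be done
```

I did the job on the orange jig and handed it in. The arm's clock read 8.65 s at the last move. No verdict was reported.

- **Slide:** I pushed it with the closed fingers to about 48–50 mm by image (about 54 mm commanded), then let go. It sprang back and stayed at 37–41 mm in three image readings. One of those, 37.5 mm, is near the lower limit of 36 mm. The top view shows the brass pin behind the plate.
- **Lever:** I swept the knob round until the force rose from about 5 N to 15 N with almost no motion, which I took as the stop. After backing off, the two views gave 1.54 and 1.46 rad. They differ by the measuring error, but both are above 1.35.
- **The rest:** The orange blank still lay in its nest in the last picture. The blue jig, cup, punch and cubes looked as they had at the start. I did not measure those, and the last pictures did not fully show the mallet, file and oil bottle. The arm stood clear with force near zero.

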